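Pull the flat-headed tester from its case and stand it in the beaker

ROBOT

A 6-joint arm with a two-finger parallel gripper is mounted at the origin on the work surface. World frame = base frame: x ahead of the robot, y to its left, z up, the work surface at z = 0. Lengths are in m, angles in degrees, forces in N, time in s.
With the tool pointing down it reaches from about 0.325 to 0.85 m from the base axis. Payload 15.5 kg.
Tool frame: the origin (TCP) lies midway between the tips of the shut fingers; the grasp point (between the pads) lies 19 mm behind it; z points along the fingers, y is the line along which they close (so a half turn about z gives the same grasp; the last joint's range is limited). The gripper opens to 91 mm and grips with 3 to 60 N. Pads are 32 mm wide; open, the fingers measure 118 mm over their backs; the gripper's body (76 mm by 178 mm) begins 60 mm behind the grasp point.
Start: joints at [67.179, 28.281, 77.091, -0, 74.628, -5.472], TCP at [0.186, 0.597, 0.214] pointing down, gripper open.
Joint ranges: [-166.48, 166.48], [-47.26, 123.95], [12.59, 153.08], [-70.14, 250.14], [6.76, 159.57], [-176.63, 176.63]. Speed limits (degrees/s): [108.29, 108.29, 147.25, 172.46, 172.46, 172.46].

INTERFACE

Orientations are given as a 3x3 rotation matrix whose columns are the frame's x, y, z axes.
In Python, from bench import ctrl gives the robot as it stands. The module is installed in compiled form; this text tells all that it offers. Calls block until the motion is done:
- ctrl.goto(position, orientation): joint-space move of the TCP to a pose.
- ctrl.move_l(position, vel=0.15, ori=None, contact_N=None): straight line of the TCP; ori=None keeps the orientation; vel is the mean speed in m/s. With contact_N (N) it stops when the force on the tool has changed by that much, and returns True; else False.
- ctrl.movej(angles): joint-space move.
- ctrl.command_gripper(opening): opening from 0.0 (shut) to 1.0 (fully open); the grip force is fixed at half the most; returns when the fingers have stopped.
- ctrl.sleep(seconds).
- ctrl.ik(position, orientation): joint angles nearest the present ones, or None.
- ctrl.read_camera(name): name is "scene" or "side" or "wrist"; returns the picture (384x512x3 uint8, blue, green, red); there is no depth.
- ctrl.camera_params(name): a dict with "fx", "fy", "cx", "cy" (pixels), "pose" (4x4, takes a point from camera to world coordinates); the wrist camera has in their place "T_tool_cam" (4x4, takes a point from camera to tool coordinates, whose origin is the TCP and whose axes are the flange's). Camera axes: x right, y up, looking along -z (the intrinsics and any distortion apply to the point x, -y, -z); pixel columns grow to the right and rows downward; lengths in m; the calibration is good to about 2 mm. A picture is of the moment at which its call begins: read the wrist's pose just before it. camera_params takes no time and is no camera call.
A pose or a line that the arm cannot do raises ctrl.MotionError and nothing moves.
- ctrl.sign_off(): hands the job in; it is judged then, once.
Readings, each from a call of its own:
- ctrl.current_t(): time.
- ctrl.current_q(): joint angles.
- ctrl.current_dq(): joint speeds.
- ctrl.current_effort(): joint torques, N m.
- ctrl.current_tool_pos(): TCP position.
- ctrl.current_eef_rot(): TCP orientation.
- ctrl.current_contact_force(): force on the tool from outside, world axes, zero at the start.
- ctrl.current_wrist_torque(): the same for the moment, N m.
- ctrl.current_grip_width(): opening from 0.0 (shut) to 1.0 (fully open).
- ctrl.current_grasp_force(): force on a finger pad.
Only numpy, scipy, OpenCV 4.12 (cv2) and the standard library are available. Lean on these libraries where they do the work, as an engineer would, in place of code of your own. Each camera call takes 0.05 s, during which the arm holds its last target. There are 200 camera calls.

TASK

Take the pocket tester with the flat, oblong head out of its case: it sits snugly in its cutout, so hold it by the head that sticks out and ease it straight up (small wiggles help). Lower it, tip down, into the larger of the two loose glass beakers on the bench until the tip is at the bottom, and let go there without dropping it: it may lean on the rim. Leave the other two testers in their cutouts and the beaker standing upright.

Things in the scene. Friction and masses are not known exactly. Their poses are not given: they have to be found in the camera images.
- flat_tester: White pocket tester to take, 130 mm long, 60-120 g, seated tip down in one of the case's three cutouts. Origin: middle of its tip; z up its length. Barrel 22 mm in diameter to z = 75; above it the flat head, 24 mm (x) by 38 mm (y), z = 75 to 130, display on -x: pinch it across x near z = 110. Sprung rubber cheeks at -x and +x hold the barrel: pulling takes 5 to 15 N; small twists about z ease it.
- round_tester: Bystander in another cutout: same barrel, but a round head 36 mm in diameter, 123 mm long in all. Origin: middle of its tip, z up. The case is grey and black plastic, open, fixed, 102 by 226 mm, 74 mm high; its cutouts stand in a row along the testers' y, 62 mm apart. Seated tips are 8 mm above the bench, 62 mm below the insert's top. Which cutout holds which tester varies.
- slim_tester: Bystander in the remaining cutout: same white barrel with a slim round head, 22 mm in diameter like the barrel, 131 mm long in all, so its top is 139 mm above the bench: carry the flat tester over it or away from it. Origin: middle of its tip, z up its length.
- beaker: The larger loose glass beaker on the bench, straight-sided, empty: 80 mm outer diameter, wall 3 mm, 80 mm high, floor 4 mm thick, 0.22 kg. Origin: centre of its underside, z up. A smaller beaker (48 mm in diameter, 60 mm high), not used, stands about 100 mm to its left (+y); the wide glass dish in the steel tray is not used either.
Not all that is in view belongs to the job. Leave any orange or red look-alike of the flat_tester alone.

How it is judged (in metres and radians):
On the way:
1. the flat-headed tester is pulled up until its tip is clear of the case (height (world z) of flat_tester above 0.08 m), for 0.1 s.
At the end, for the whole second after the job is handed in: The flat-headed tester rests tip down in the larger beaker: tip within 37 mm of its axis and at most 20 mm above its underside, leaning under 45 degrees; the beaker stands on the bench within 10 degrees of upright; the other two testers are in their cutouts, raised by less than 12 mm (horizontal distance between flat_tester and beaker below 0.037 m and z of flat_tester in the frame of beaker between 0 and 0.02 m and angle between flat_tester's own z axis and vertical below 0.8 rad and angle between beaker's own z axis and vertical below 0.17 rad and height (world z) of beaker below 0.01 m and linear speed of flat_tester below 0.03 m/s and height (world z) of each of round_tester, slim_tester below 0.02 m); the robot touches nothing.
It fails at once if one of the other two testers is pulled or knocked from its seat (moved more than 15 mm) (distance of any of round_tester, slim_tester from where it was at the start of the episode above 0.015 m).
It fails at once if the beaker is knocked over (tilted more than 25 degrees) (angle between beaker's own z axis and vertical above 0.44 rad).
It fails at once if the tester is dropped into the beaker (faster than 0.65 m/s while its tip is inside it: a fall of more than about 20 mm) (horizontal distance between flat_tester and beaker below 0.04 m and z of flat_tester in the frame of beaker below 0.08 m and linear speed of flat_tester above 0.65 m/s).
It also fails if it takes over 43 s, if anything falls off the work surface, if the arm or the gripper's body presses on something with over 40 N, if the wrist force passes 120 N, or if a joint passes its speed limit or range.

## Working session

There is one attempt and no reset: what is moved stays moved. The work goes in short steps, each a Python script; the robot and the scene stay as the last script left them, time stands still between calls to the robot, and variables do not carry over. Pictures are saved under pics/ and viewed, at most 10 in all, crops included, and the job is handed in when it is done.

```bash
mkdir -p pics; python3 - <<'E'
from bench import ctrl
import cv2,numpy as np
np.set_printoptions(precision=4,suppress=True)
for n in("scene","side","wrist"):
    cv2.imwrite(f"pics/{n}0.png",ctrl.read_camera(n)); p=ctrl.camera_params(n); print(n,p)
print(ctrl.current_eef_rot(),ctrl.current_t())
E
```

```text
scene {'fx': 489.0776768857105, 'fy': 489.0776768857105, 'cx': 246.75789591564074, 'cy': 189.62003954131495, 'pose': array([[ 0.294 , -0.4965,  0.8167,  1.4871],
       [ 0.9557,  0.1654, -0.2435, -0.2395],
       [-0.0142,  0.8521,  0.5232,  0.6957],
       [ 0.    ,  0.    ,  0.    ,  1.    ]])}
side {'fx': 401.07241151086004, 'fy': 401.07241151086004, 'cx': 258.5551824840691, 'cy': 188.74234738530382, 'pose': array([[ 0.7687,  0.4276, -0.4756,  0.0057],
       [-0.6395,  0.5252, -0.5614, -0.5258],
       [ 0.0098,  0.7357,  0.6772,  0.7327],
       [ 0.    ,  0.    ,  0.    ,  1.    ]])}
wrist {'fx': 325.7247999174023, 'fy': 325.7247999174023, 'cx': 260.099171385788, 'cy': 190.3481253801641, 'T_tool_cam': array([[ 0.0001,  0.9551,  0.2962,  0.0841],
       [ 1.    ,  0.0002, -0.001 ,  0.0001],
       [-0.0011,  0.2962, -0.9551, -0.1706],
       [ 0.    ,  0.    ,  0.    ,  1.    ]])}
[[-0.9545  0.2982 -0.0004]
 [ 0.2982  0.9545 -0.0009]
 [ 0.0001 -0.001  -1.    ]] 0.15
```

View pics/scene0.png

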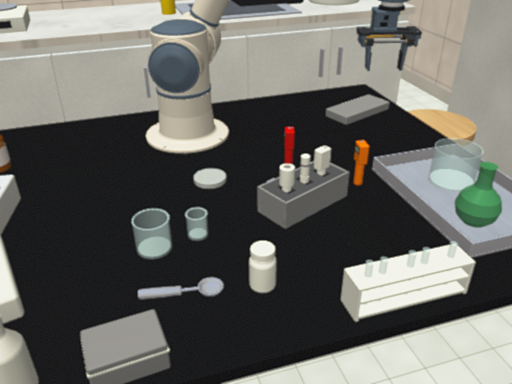

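View pics/side0.png

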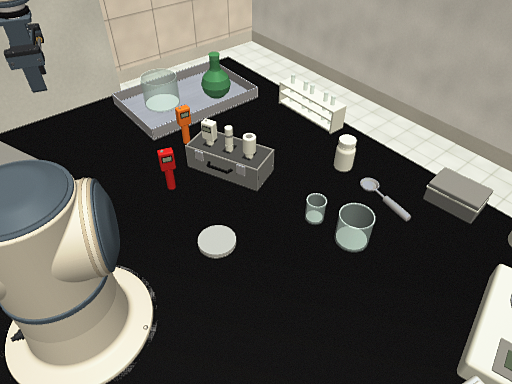

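The scene view shows three white testers in the case at (287,178), (305,165) and (322,158). Next to it are red (289,143) and orange (361,160) look-alikes. The large beaker is at (152,232) and the small one at (197,223). I'll make one enlarged crop to confirm which tester is the flat one.

```bash
cat > h.py <<'E'
import cv2,numpy as np
from bench import ctrl
np.set_printoptions(precision=4,suppress=True)
def ray(p,uv,pose):
    d=np.array([(uv[0]-p['cx'])/p['fx'],-(uv[1]-p['cy'])/p['fy'],-1.])
    return pose[:3,3],pose[:3,:3]@d
def onplane(n,uv,z,pose=None):
    p=ctrl.camera_params(n); o,d=ray(p,uv,p['pose'] if pose is None else pose)
    return o+d*(z-o[2])/d[2]
def tri(uvA,uvB):
    A=np.zeros((3,3));b=np.zeros(3)
    for n,uv in(("scene",uvA),("side",uvB)):
        p=ctrl.camera_params(n);o,d=ray(p,uv,p['pose']);d/=np.linalg.norm(d);M=np.eye(3)-np.outer(d,d);A+=M;b+=M@o
    return np.linalg.solve(A,b)
def wpose():
    T=np.eye(4);T[:3,:3]=ctrl.current_eef_rot();T[:3,3]=ctrl.current_tool_pos()
    return T@ctrl.camera_params("wrist")["T_tool_cam"]
E
python3 - <<'E'
from h import *
a=cv2.imread("pics/scene0.png")[120:230,245:385]; b=cv2.imread("pics/side0.png")[95:205,140:280]
cv2.imwrite("pics/crop0.png",cv2.resize(np.hstack([a,b]),None,fx=2.85,fy=2.85,interpolation=cv2.INTER_CUBIC))
print("heads",tri((322,152),(209,126)),tri((305,158),(228,130)),tri((287,168),(250,138)))
# beaker rim centre plane z=.08
print("beaker rim",onplane("scene",(151,218),.08),onplane("side",(356,215),.08))
E
```

```text
heads [0.4887 0.2562 0.1265] [0.512  0.2006 0.1317] [0.5388 0.1425 0.1272]
beaker rim [ 0.5736 -0.1889  0.08  ] [ 0.5784 -0.1903  0.08  ]
```

View pics/crop0.png

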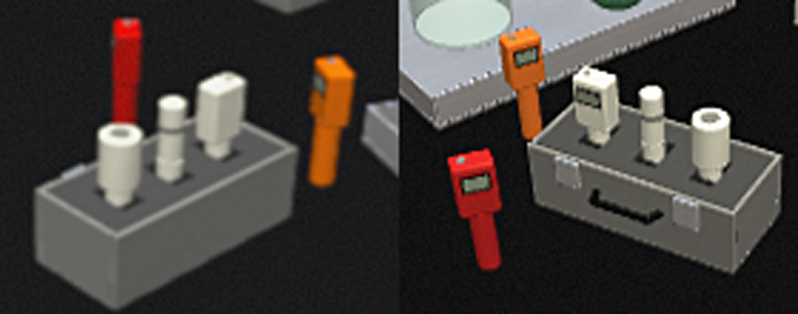

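Three candidates in the case: (287,178) has a round head, (305,165) a slim one, and (322,158) a flat head with a display. The one at (322,158) is the white flat tester. The red and orange ones stand outside the case. Next I'll look from above with the wrist camera.

```bash
python3 - <<'E'
from h import *
print("orange",tri((361,147),(183,112)),"red",tri((289,133),(166,156)))
d=np.array([.4887-.5388,.2562-.1425]);d/=np.linalg.norm(d)
R=np.array([[d[0],d[1],0],[d[1],-d[0],0],[0,0,-1]])
R=R if np.linalg.det(R)>0 else None
np.save("R0.npy",R)
p=np.array([.4887,.2562,.26])
ctrl.goto(p,R); T=wpose(); np.save("T1.npy",T)
cv2.imwrite("pics/w1.png",ctrl.read_camera("wrist"));print(R,ctrl.current_q(),ctrl.current_t())
E
```

```text
orange [0.4786 0.3726 0.1174] red [0.3377 0.2262 0.1169]
[[-0.4032  0.9151  0.    ]
 [ 0.9151  0.4032  0.    ]
 [ 0.      0.     -1.    ]] [21.5574 19.881  83.7727  0.0112 76.36   -2.3165] 1.875
```

View pics/w1.png

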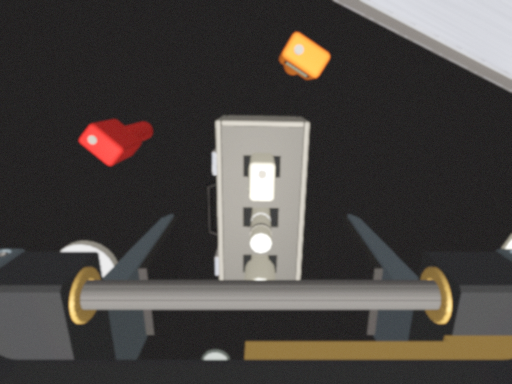

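The wrist view shows the flat head's top at about (262,181), with the slim one at (261,243) and the round one below it. The case long axis is nearly vertical in the picture. I'll measure the head's top face precisely.

```bash
python3 - <<'E'
from h import *
im=cv2.imread("pics/w1.png");T=np.load("T1.npy");g=im[:,:,1].astype(int)
for r in range(154,206,3): print(r,g[r,240:286:2])
for th in(225,240):
    m=((im.min(2)>th)*255).astype(np.uint8); m[:140]=0;m[215:]=0;m[:,:225]=0;m[:,300:]=0
    c=max(cv2.findContours(m,0,2)[0],key=cv2.contourArea);r=cv2.minAreaRect(c)
    bp=cv2.boxPoints(r);P=np.array([onplane("wrist",u,.138,T) for u in bp])
    print(th,r,P[:,:2],P.mean(0),np.linalg.norm(np.diff(P,axis=0),axis=1))
    for i in(0,1):
        e=P[i+1]-P[i];print(np.degrees(np.arctan2(e[1],e[0])))
R=np.load("R0.npy");print("R0 yaw",np.degrees(np.arctan2(R[1,0],R[0,0])))
# case top edge corners z=.074
P=[onplane("wrist",u,.074,T) for u in((219,119),(308,119),(219,270),(302,270))];print(np.array(P))
E
```

```text
154 [177 173 164 162 161 164 170 171 174 173 173 173 174 172 172 173 172 170
 171 171 173 175 174]
157 [177 162  94  71  73 123 169 174 175 174 175 175 175 174 174 174 160 100
  72  79 133 171 174]
160 [176 162  93  66  74 135 171 177 179 178 179 178 178 178 178 177 167 121
  68  69 138 173 176]
163 [177 165  91  65  85 182 229 241 241 241 239 238 238 237 237 235 219 167
  78  70 139 174 174]
166 [178 163  93  66 123 228 255 255 255 255 255 255 255 255 255 255 255 225
 100  76 142 174 175]
169 [177 162  92  69 140 236 255 255 255 255 255 255 255 255 255 255 255 229
 103  72 143 174 173]
172 [178 162  92  66 145 238 255 255 255 255 231 232 235 255 255 255 255 226
  96  77 148 174 176]
175 [177 164 107  85 149 240 255 255 255 252 233 230 234 255 255 255 255 223
  96  82 149 175 175]
178 [178 178 175 175 179 241 255 255 255 255 255 252 255 255 255 255 255 226
 166 164 171 176 174]
181 [179 178 177 179 184 244 255 255 255 255 255 255 255 255 255 255 255 220
 175 177 177 175 175]
184 [179 178 179 179 185 247 255 255 255 255 255 255 255 255 255 255 255 218
 177 175 176 174 173]
187 [178 17
[... 554 characters left out ...]
76 175
 174 175 175 173 172]
205 [177 175 174 175 173 174 176 176 177 177 178 176 175 176 176 176 175 174
 174 175 174 174 171]
225 ((261.5, 181.5), (37.0, 23.0), 90.0) [[0.4722 0.2718]
 [0.4914 0.2803]
 [0.5063 0.2477]
 [0.4864 0.2389]] [0.4891 0.2597 0.138 ] [0.0211 0.0358 0.0218]
23.85957611662905
-65.45982546757351
240 ((261.6342468261719, 181.87535095214844), (22.429065704345703, 36.34545135498047), 2.12109637260437) [[0.486  0.2392]
 [0.4732 0.2719]
 [0.4923 0.2796]
 [0.5058 0.247 ]] [0.4893 0.2594 0.138 ] [0.0352 0.0206 0.0352]
111.3256741346251
21.694435708825065
R0 yaw 113.77988475496362
[[0.4265 0.2889 0.074 ]
 [0.5139 0.3276 0.074 ]
 [0.4945 0.1185 0.074 ]
 [0.5886 0.16   0.074 ]]
```

The head's centre is about (0.489, 0.2596) and its long axis is at about 113°. I'll grasp there and ease it up with small twists.

```bash
cat >> h.py <<'E'
def Rz(a):
    c,s=np.cos(np.radians(a)),np.sin(np.radians(a));return np.array([[c,-s,0],[s,c,0],[0,0,1]])
def down(a): # tool x at azimuth a, z down
    return Rz(a)@np.diag([1.,-1,-1])
E
python3 - <<'E'
from h import *
R=down(113.);p=np.array([.4892,.2596,.26])
ctrl.goto(p,R); p[2]=.101
print("contact",ctrl.move_l(p,vel=.12,contact_N=8),ctrl.current_tool_pos())
ctrl.command_gripper(0.0)
print("grip",ctrl.current_grip_width()*91,ctrl.current_grasp_force(),ctrl.current_contact_force(),ctrl.current_wrist_torque())
for i in range(8):
    p[2]+=.005; ctrl.move_l(p,vel=.025,ori=Rz((4,-4)[i%2])@R)
    if i%2: print(i,ctrl.current_contact_force(),ctrl.current_grip_width()*91)
ctrl.move_l(p,ori=R)
cv2.imwrite("pics/s2.png",ctrl.read_camera("side"))
print(ctrl.current_grasp_force(),ctrl.current_t())
E
```

```text
contact False [0.4896 0.2598 0.1016]
grip 23.40224626580716 29.99333292245865 [-0.2014  0.565  -0.3661] [-0.0209 -0.0514 -0.083 ]
1 [-0.4009  0.1788  2.0652] 23.809166462677467
3 [-0.6627 -0.8326  2.2666] 24.057235740714372
5 [-0.1526 -0.2177  2.0082] 23.623384819034772
7 [-0.2287 -0.6842  1.6   ] 23.639787210961728
29.993024468421936 7.7333
```

```bash
python3 - <<'E'
from h import *
a=cv2.imread("pics/s2.png")[30:210,110:310];cv2.imwrite("pics/s2c.png",cv2.resize(a,None,fx=3,fy=3))
E
```

```text
(no output)
```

View pics/s2c.png

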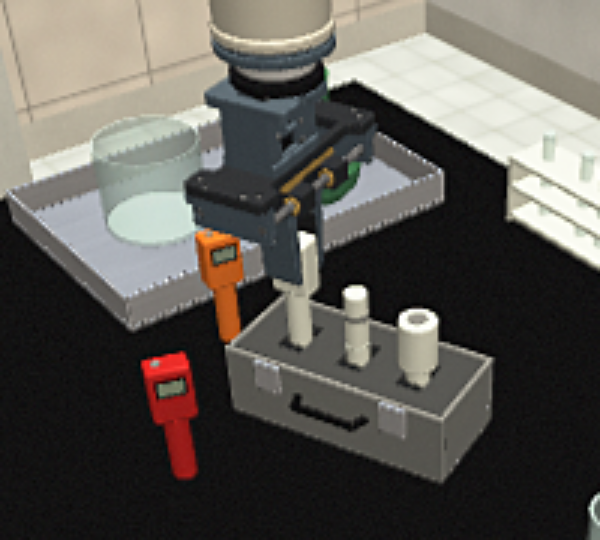

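The side crop shows the tester rising with the gripper, its barrel now well out of the cutout, and both neighbours still seated. I'll lift it clear and carry it over to the beaker.

```bash
python3 - <<'E'
from h import *
p=ctrl.current_tool_pos();p[2]=.30;ctrl.move_l(p,vel=.12)
print(ctrl.current_contact_force(),ctrl.current_grip_width()*91,ctrl.current_t())
ctrl.goto([.576,-.1895,.30],down(67.))
T=wpose();np.save("T3.npy",T);w=ctrl.read_camera("wrist");s=ctrl.read_camera("side")
cv2.imwrite("pics/w3.png",w);cv2.imwrite("pics/s3.png",s);cv2.imwrite("pics/c3.png",ctrl.read_camera("scene"))
cv2.imwrite("pics/m3.png",np.hstack([cv2.resize(w,(480,360)),cv2.resize(s[60:300,240:450],(315,360))]))
print(ctrl.current_q(),ctrl.current_t())
E
```

```text
[-0.8357 -0.5879 -0.3254] 23.375980906463415 9.2083
[-23.7625  22.8557  72.5802   0.0079  84.5575  -0.8519] 11.0333
```

View pics/m3.png

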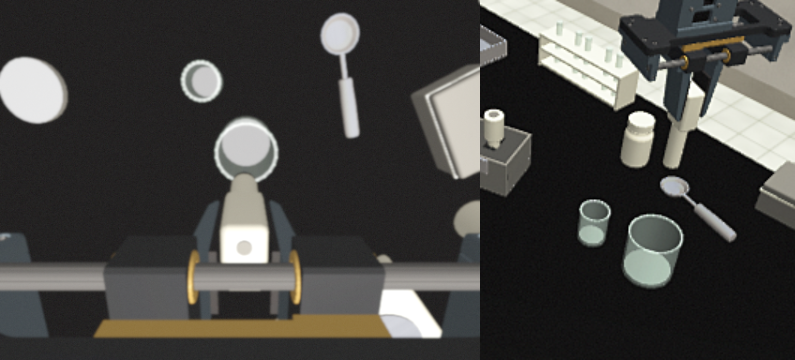

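The wrist view (left half) shows the large beaker's rim around composite (246,150), with the held tester's tip in front of it at (245,180). The small beaker is at (201,81). I'll locate the rim with an ellipse fit and check it against the fixed cameras.

```bash
python3 - <<'E'
from h import *
T=np.load("T3.npy")
def fit(name,im,roi,z,pose=None,th=60):
    x0,y0,x1,y1=roi;g=im[y0:y1,x0:x1]; m=((g.max(2)>th)*255).astype(np.uint8)
    c=max(cv2.findContours(m,0,2)[0],key=cv2.contourArea).reshape(-1,2)+[x0,y0]
    return c
w=cv2.imread("pics/w3.png")
c=fit("wrist",w,(200,110,330,187),.08)
P=np.array([onplane("wrist",u,.08,T)[:2] for u in c if u[1]<180 and u[1]>140])
A=np.c_[2*P,np.ones(len(P))];s=np.linalg.lstsq(A,(P**2).sum(1),rcond=None)[0];print("wrist circ",s[:2],np.sqrt(s[2]+s[:2]@s[:2]))
for name,f,roi in(("scene","pics/scene0.png",(122,195,182,265)),("side","pics/side0.png",(328,195,385,258))):
    im=cv2.imread(f);c=fit(name,im,roi,.08)
    x,y,ww,h=cv2.boundingRect(c);print(name,(x,y,ww,h))
    P=np.array([onplane(name,u,.08)[:2] for u in c if u[1]<y+.28*h])
    A=np.c_[2*P,np.ones(len(P))];s=np.linalg.lstsq(A,(P**2).sum(1),rcond=None)[0];print(s[:2],np.sqrt(s[2]+s[:2]@s[:2]))
E
```

```text
wrist circ [ 0.5782 -0.191 ] 0.042532570599598
scene (131, 208, 41, 52)
[ 0.5747 -0.191 ] 0.04324429249615169
side (335, 202, 41, 50)
[ 0.5798 -0.1911] 0.03999681727330217
```

The wrist and fixed cameras agree on a centre of about (0.5776, -0.191). I'll go in with the tester already leaning 15°, so it only settles gently against the rim when released.

```bash
python3 - <<'E'
from h import *
c=np.array([.5776,-.191,0]);a=np.radians(15)
R=down(67.)@np.array([[np.cos(a),0,np.sin(a)],[0,1,0],[-np.sin(a),0,np.cos(a)]])
u=-R[:,2];tcp=lambda z:c+[0,0,z]+.0936*u
print(u)
ctrl.goto(tcp(.15),R)
ctrl.move_l(tcp(.03),vel=.1)
print("before",ctrl.current_contact_force(),ctrl.current_tool_pos()-tcp(.03))
print("contact",ctrl.move_l(tcp(.0),vel=.012,contact_N=3),ctrl.current_contact_force(),(ctrl.current_tool_pos()-.0936*u)[2],ctrl.current_t())
cv2.imwrite("pics/s4.png",ctrl.read_camera("side"));cv2.imwrite("pics/c4.png",ctrl.read_camera("scene"))
s=cv2.imread("pics/s4.png")[110:290,280:450];d=cv2.imread("pics/c4.png")[110:290,70:240]
cv2.imwrite("pics/m4.png",cv2.resize(np.hstack([d,s]),None,fx=2.3,fy=2.3))
E
```

```text
[-0.1011 -0.2382  0.9659]
before [-0.2855 -0.267  -0.0957] [ 0.0004 -0.0002  0.0006]
contact True [-0.6942 -0.6132  6.4361] 0.011710996568099055 14.275
```

View pics/m4.png

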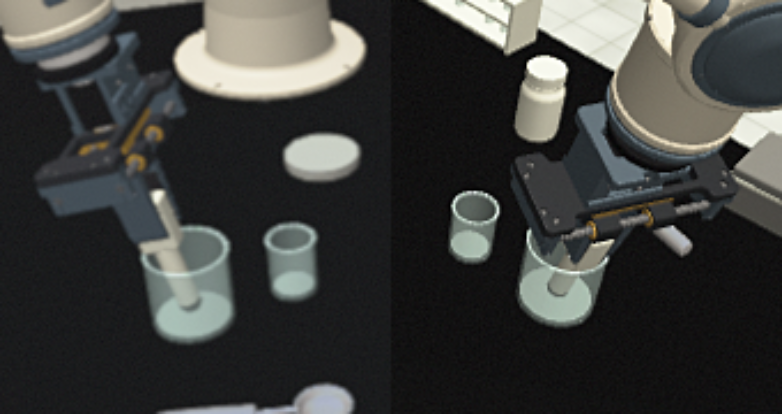

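The contact was the head's lower edge on the rim (its 38 mm width points along the lean), so the tip isn't down yet. I'll raise it, move the tip 15 mm to the far side so the head clears, and lower again.

```bash
python3 - <<'E'
from h import *
p=ctrl.current_tool_pos();p[2]+=.09;ctrl.move_l(p,vel=.1)
a=np.radians(17)
R=down(67.)@np.array([[np.cos(a),0,np.sin(a)],[0,1,0],[-np.sin(a),0,np.cos(a)]])
ex=down(67.)[:,0];c=np.array([.5776,-.191,0])+.015*ex
u=-R[:,2];tcp=lambda z:c+[0,0,z]+.0936*u
ctrl.move_l(tcp(.11),vel=.1,ori=R)
ctrl.move_l(tcp(.03),vel=.08)
ctrl.sleep(.2)
print("before",ctrl.current_contact_force())
print("contact",ctrl.move_l(tcp(.0),vel=.012,contact_N=3),ctrl.current_contact_force(),(ctrl.current_tool_pos()-.0936*u)[2],ctrl.current_t())
cv2.imwrite("pics/s5.png",ctrl.read_camera("side"));cv2.imwrite("pics/c5.png",ctrl.read_camera("scene"))
s=cv2.imread("pics/s5.png")[170:270,310:410];d=cv2.imread("pics/c5.png")[170:270,100:200]
cv2.imwrite("pics/m5.png",cv2.resize(np.hstack([d,s]),None,fx=4,fy=4))
E
```

```text
before [-0.6866  0.5213 -1.1405]
contact True [-0.3083 -0.7621  6.8949] 0.005348962378962027 18.8833
```

View pics/m5.png

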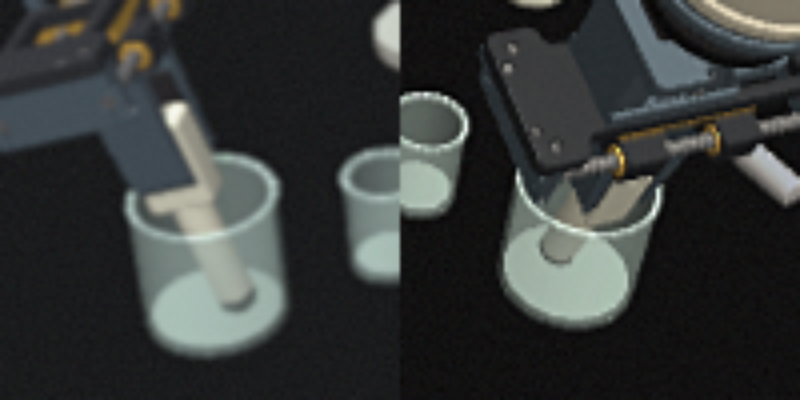

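The tip is on the floor (origin at 5 mm) on the far side, and the head sits inside the rim. I'll release and retreat along the tool axis.

```bash
python3 - <<'E'
from h import *
R=ctrl.current_eef_rot()
ctrl.command_gripper(.5); ctrl.sleep(.4)
print(ctrl.current_contact_force(),ctrl.current_grip_width()*91)
p=ctrl.current_tool_pos()-.10*R[:,2]
print(ctrl.move_l(p,vel=.08,contact_N=8))
p[2]+=.1;ctrl.move_l(p,vel=.15); ctrl.sleep(.5)
print(ctrl.current_contact_force(),ctrl.current_t())
s=ctrl.read_camera("side");d=ctrl.read_camera("scene");cv2.imwrite("pics/s6.png",s);cv2.imwrite("pics/c6.png",d)
cv2.imwrite("pics/m6.png",cv2.resize(np.hstack([d[120:270,100:360],s[110:260,180:440]]),None,fx=1.53,fy=1.53))
E
```

```text
[0.4803 0.5412 0.1196] 45.33898214401598
False
[-0.2926  0.9714 -0.9972] 22.6333
```

View pics/m6.png

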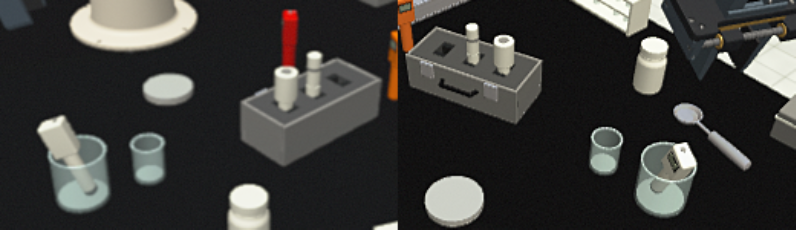

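The tester leans on the rim with its tip on the beaker floor, at about (159,245) in the scene picture. The beaker is upright and the other two testers are seated. One quick check of the tip position and stillness, then I'll hand it in.

```bash
python3 - <<'E'
from h import *
t=tri((90/1.53+100,188/1.53+120),((655-398)/1.53+180,187/1.53+110));print(t)
d=ctrl.read_camera("side");print(np.abs(d[190:260,320:400].astype(int)-cv2.imread("pics/s6.png")[190:260,320:400]).mean())
if np.hypot(*(t[:2]-[.5776,-.191]))<.033 and t[2]<.025: print(ctrl.sign_off(),ctrl.current_t())
E
```

```text
[ 0.5789 -0.1801  0.0124]
2.103214285714286
the job is handed in; nothing more can be done
the job is handed in; nothing more can be done
```

The flat-headed tester now rests tip down at the bottom of the larger beaker, leaning on its rim, and the job is handed in. The beaker is upright, the other two testers are still in their cutouts, and the robot was at about 23 s of the 43 s allowed; the judge's verdict wasn't shown.

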